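# Put the rinsed green bottle mouth down on the drying post

## Robot

A 6-joint arm with a two-finger parallel gripper is mounted at the origin on a cart in front of the work surface, level with it; the furniture and walls round the work are solid. World frame = base frame: x ahead of the robot, y to its left, z up, the work surface at z = 0. Lengths are in m, angles in degrees, forces in N, time in s.
With the tool pointing down it reaches from about 0.3 to 0.75 m from the base axis. Payload 8.5 kg.
Tool frame: the origin (TCP) lies between the finger pads; the fingertips stand 8 mm ahead of it and the grasp point (between the pads) lies 11 mm behind it; y points along the fingers, z is the direction in which the jaws open and shut, and the axes are right-handed (so a half turn about y gives the same grasp; the last joint's range is limited). The gripper opens to 85 mm and grips with 20 to 120 N. Pads are 22 mm wide; open, the fingers measure 114 mm over their backs; the gripper's body (76 mm by 85 mm) begins 54 mm behind the grasp point. The pads swing forward as they close: fully open they stand 13 mm farther back than shut.
Start: joints at [-88.138, 21.807, 74.336, -0, 83.858, -12.336], TCP at [0.135, -0.533, 0.239] pointing down, gripper open.
Joint ranges: [-178.18, 178.18], [-50.72, 133.34], [12.68, 142.11], [-81.47, 261.47], [9.98, 163.14], [-165.26, 165.26]. Speed limits (degrees/s): [136.94, 136.94, 180, 180, 180, 180].

## Interface

Orientations are given as a 3x3 rotation matrix whose columns are the frame's x, y, z axes.
In Python, from rig import env, get_image gives the robot as it stands.
- The arm moves only by the tool move_arm, never from a script. Its argument "targets" is one flat list of numbers, 6 for each row, row after row: the shift along the tool's x, y, z in mm, then the turn, a rotation vector about the tool's x, y, z in rad. A call has exactly 5 rows; each row shifts and turns the commanded pose from where the row before left it, along the tool's axes as they then stand; what a row does not reach is not made up. A row lasts 1/8 s, in which the tool goes at most 62.5 mm and 10.7 degrees, less where a joint would pass 70% of its speed; a pose out of reach is approached as far as the arm can. A call is refused whole if a number of a shift passes 62.5 or a number of a turn 0.188, either way. A call with a gripper value outside its range is refused whole. "hand" is the opening, from -1 (shut) to 1 (fully open), so that 0 is half open, set as the call begins (left out, the last holds). The fingers move at their own pace and stop on an object; "squeeze" is the grip in N (left out, the last holds). Time passes only in rows, so rows that do not move let the fingers close, or fill a call up. It gives the time, the measured TCP pose, the force and the opening at its end, in the units of the state.
- env.observe(): the state, without advancing time (a new reading comes with each control period).
- get_image(name): name is "side" or "top" or "wrist"; returns a dict with "pixels" (420x560x3 uint8, red, green, blue), "z_map" (420x560 float32, m along the optical axis (not along the pixel's ray), 0 where there is no reading), "intrinsics" (3x3 intrinsics, pixels), "R" (3x3) and "t" (3): a world point X has camera coordinates R X + t; the wrist camera has in their place "mount" (4x4, takes a point from camera to tool coordinates, whose origin is the TCP and whose axes are the tool frame's). Camera axes: x right, y down, z forward; pixel columns grow to the right and rows downward; lengths in m; the calibration is good to about 2 mm. A picture is of the moment at which its call begins: read the wrist's pose just before it.
- env.close_job(): hands the job in, once; it reports no verdict.
The state is a dict: "time_s": time; "q": joint angles; "qvel": joint speeds; "joint_efforts": joint torques, N m; "position": TCP position; "tool_rot": TCP orientation; "ft_force": force on the tool from outside, world axes, zero at the start; "wrist_torque": the same for the moment, N m; "grip_width": finger opening in m.
Only numpy, scipy, OpenCV 4.12 (cv2) and the standard library are available. Lean on these libraries where they do the work, as an engineer would, in place of code of your own. Each camera call takes 0.05 s, during which the arm holds its last target.

## Task

The open green bottle lying in its cradle has been rinsed. Turn it upside down and put it over the upright steel drying post, so that its mouth stands flat on the post's white foot, then let go. Leave the capped orange bottle lying in its cradle.

Things in the scene. Friction and masses are not known exactly. Their poses are not given: they have to be found in the camera images.
- green_bottle_center (a point): Centre (half-way along its axis) of the open, rigid green plastic bottle; z axis to its mouth. 120 mm long, 70 g: body 50 mm in diameter from its bottom (60 mm behind this point) to 20 mm past it, then a 41 mm neck; mouth 60 mm past it; bore 35 mm, 116 mm deep. Starts lying level 34 mm up, mouth to -y within 20 degrees, on a low 40 mm wide cradle fixed under it, its sides free for fingers.
- post_foot (a point): Centre of the upper face of the drying post's round white foot (104 mm in diameter, fixed to the table, this face 10 mm above the table, with a 4 mm high rim round its edge). From here a steel post 14 mm thick (24 mm at its root) rises upright to 80 mm above this face; its tip is rounded.
- orange_bottle_center (a point): Centre of the orange bottle with a black cap, a bystander lying in a second, equal cradle: 134 mm long with its cap, 50 mm in diameter; this point is 60 mm from its bottom; z axis towards the cap. The two bottles and cradles may have changed places.
- flask_foot (a point): Centre of the underside of the tall glass flask that stands on the stirrer behind the middle of the table, between bottles and post: fixed, its foot 116 mm above the table, 166 mm in diameter, narrowing to a cork whose top is 410 mm above the table, with a thin tube rising to 660 mm. An obstacle for the arm as it swings from side to side: pass in front of it.
There are look-alikes about, which are no part of the job. Of the things shaped like the part that bears green_bottle_center, the green one is meant. What is shaped like the part that bears post_foot but black is not meant.

How it is judged:
By the outcome, as a careful person would: the job done as asked, in the order asked, and still so for the second after the job is handed in, with the robot touching nothing.
It also fails if it takes over 50 s, if anything falls off the work surface, if the arm or the gripper's body presses on something with over 40 N, if the wrist force passes 120 N, or if a joint passes its speed limit or range.

## Working session

There is one attempt and no reset: what is moved stays moved. The work goes in short steps, Python scripts to look and compute and a tool call to move; the robot and the scene stay as the last step left them, time stands still between calls to the robot, and variables do not carry over. Pictures are saved under pics/ and viewed, and the job is handed in when it is done.

Besides the shell and the picture viewer there is one more tool, called after "Call:" as name(argument=value, ...), one argument or row to a line, values as JSON. move_arm: Moves the arm, as the interface text tells. Its arguments: {"type":"object","properties":{"targets":{"type":"array"},"hand":{"type":"number"},"squeeze":{"type":"number"}},"required":["targets"]}

```bash
ls; mkdir -p pics; python3 - <<'E'
from rig import env,get_image
import cv2,pickle
s=env.observe();print(s)
for n in ["side","top","wrist"]:
    d=get_image(n);pickle.dump(d,open(f"pics/{n}0.pkl","wb"));cv2.imwrite(f"pics/{n}0.png",d["pixels"][:,:,::-1]);print(n,d["intrinsics"],d.get("R"),d.get("t"),d.get("mount"))
E
```

```text
pics
{'time_s': 0.0, 'q': array([-8.81390345e+01,  2.18404088e+01,  7.43859420e+01, -8.30559807e-04,
        8.38568485e+01, -1.23350292e+01]), 'qvel': array([-0.04712988,  0.00810306, -0.09831389,  0.03694196, -0.01791749,
       -0.0342813 ]), 'joint_efforts': array([-2.03784060e-03, -4.48468101e+01, -2.31274706e+01, -2.53348835e-04,
        4.82503034e-03,  2.40823954e-05]), 'position': array([ 0.13487346, -0.53291185,  0.23871022]), 'tool_rot': array([[-9.69462122e-01, -6.15610478e-05,  2.45241087e-01],
       [-2.45240916e-01,  1.45086630e-03, -9.69461081e-01],
       [-2.96130989e-04, -9.99998946e-01, -1.42165721e-03]]), 'ft_force': array([-0.38442821, -0.91508174,  0.03598609]), 'wrist_torque': array([-1.91185646e-05, -3.09016530e-02,  2.37462373e-03]), 'grip_width': 0.08515069593735579}
side [[385.38911924   0.         275.44098312]
 [  0.         385.38911924 211.57503593]
 [  0.           0.           1.        ]] [[-0.9999408  -0.01036506 -0.00331151]
 [-0.00367551  0.60818892 -0.7937838 ]
 [ 0.01024163 -0.79372464 -0.60819101]] [0.58154192 0.05744207 1.29166444] None
top [[438.50204306   0.         281.14028294]
 [  0.         438.50204306 208.29667861]
 [  0.           0.           1.        ]] [[ 0.01482853 -0.99988147  0.00414238]
 [-0.99143267 -0.01524068 -0.1297266 ]
 [ 0.12977436 -0.00218324 -0.99154115]] [0.01798028 0.59498993 1.50198992] None
wrist [[298.62581439   0.         278.70356009]
 [  0.         298.62581439 215.13311145]
 [  0.           0.           1.        ]] None None [[-1.47818236e-04  9.64684335e-01  2.63408641e-01 -6.61105816e-02]
 [ 3.91733923e-04 -2.63408567e-01  9.64684287e-01 -1.33558656e-01]
 [ 9.99999912e-01  2.45784030e-04 -3.38962989e-04 -1.15421473e-03]
 [ 0.00000000e+00  0.00000000e+00  0.00000000e+00  1.00000000e+00]]
```

View pics/side0.png

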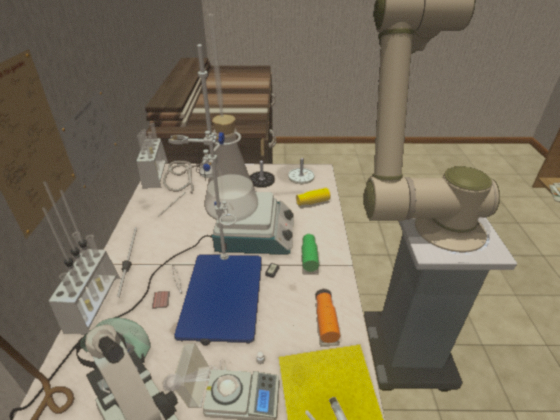

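View pics/top0.png

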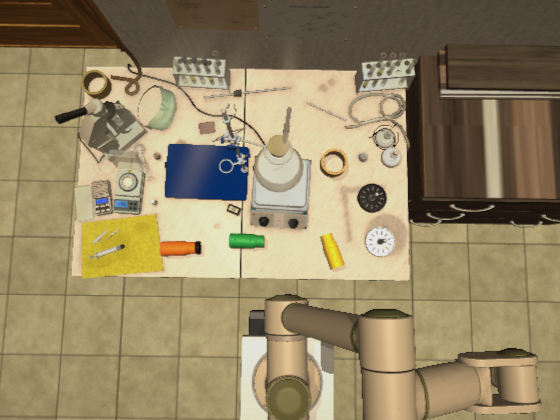

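View pics/wrist0.png

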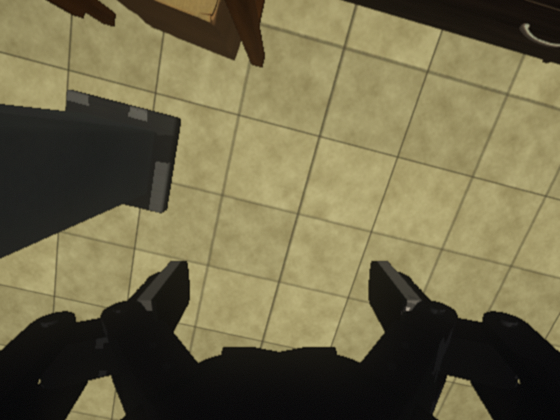

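Candidates: bottle shapes are green (top 246,241), orange (180,248) and a yellow look-alike (332,250). Posts are white-footed (380,241) and black-footed (372,198). By the description I want the green bottle and the white foot, so I'll check both in close crops and measure them.

```bash
cat > h.py <<'E'
import numpy as np,cv2,pickle
def ray(d,u,v):
    K=np.array(d["intrinsics"]);return np.linalg.solve(K,[u,v,1.])
def w(d,u,v,z=None):
    """depth point; if z given intersect ray with plane z"""
    R=np.array(d["R"]);t=np.array(d["t"]);r=ray(d,u,v)
    C=-R.T@t;D=R.T@r
    if z is not None: return C+D*(z-C[2])/D[2]
    return C+D*d["z_map"][int(round(v)),int(round(u))]
def cloud(d):
    R=np.array(d["R"]);t=np.array(d["t"]);K=np.array(d["intrinsics"])
    v,u=np.mgrid[:420,:560];z=d["z_map"].astype(float)
    c=np.stack([(u-K[0,2])/K[0,0]*z,(v-K[1,2])/K[1,1]*z,z],-1)
    return (c-t)@R
E
python3 - <<'E'
from h import *
t=pickle.load(open("pics/top0.pkl","rb"));s=pickle.load(open("pics/side0.pkl","rb"))
a=cv2.resize(t["pixels"][210:280,215:295,::-1],(400,350),interpolation=2)
b=cv2.resize(t["pixels"][210:280,340:420,::-1],(400,350),interpolation=2)
c=cv2.resize(s["pixels"][220:280,285:335,::-1],(400,480)[:2],interpolation=2)[:250*2]
e=cv2.resize(s["pixels"][140:200,235:335,::-1],(400,240),interpolation=2)
im=np.zeros((600,800,3),np.uint8);im[:350,:400]=a;im[:350,400:]=b;im[350:590,:400]=e;
c=cv2.resize(c,(200,240));im[350:590,450:650]=c
cv2.imwrite("pics/crop0.png",im)
for n,d in(("top",t),("side",s)):
    P=cloud(d);h=cv2.cvtColor(d["pixels"],cv2.COLOR_RGB2HSV)
    for nm,lo,hi in(("green",50,75),("orange",5,14),("yellow",22,32)):
        m=(h[...,0]>=lo)&(h[...,0]<=hi)&(h[...,1]>150)&(d["z_map"]>0)
        m&=(P[...,2]>0.03)&(P[...,2]<0.08)&(P[...,0]<0.6)
        q=P[m]; 
        if len(q)<20: print(n,nm,len(q));continue
        mu=q.mean(0);c_,ev=np.linalg.eigh(np.cov(q[:,:2].T));ax=ev[:,1];ax*=-np.sign(ax[1])
        pr=(q-mu)[:,:2]@ax;si=(q-mu)[:,:2]@np.array([-ax[1],ax[0]])
        print(n,nm,len(q),mu.round(4),"ax",ax.round(3),"ext",pr.min().round(4),pr.max().round(4),si.min().round(4),si.max().round(4),"zmax",np.percentile(q[:,2],[50,95,100]).round(4))
        for k in np.arange(-.07,.07,.01):
            g=(pr>k)&(pr<k+.01)
            if g.any(): print("   %.3f z%.4f w%.4f..%.4f"%(k,q[g,2].max(),si[g].min(),si[g].max()))
E
```

```text
top green 317 [0.4803 0.149  0.053 ] ax [ 0.01 -1.  ] ext -0.0536 0.0612 -0.0233 0.022 zmax [0.0533 0.0611 0.0655]
   -0.060 z0.0591 w-0.0201..0.0212
   -0.050 z0.0648 w-0.0205..0.0217
   -0.040 z0.0638 w-0.0203..0.0213
   -0.030 z0.0602 w-0.0204..0.0218
   -0.020 z0.0619 w-0.0233..0.0216
   -0.010 z0.0648 w-0.0203..0.0220
   0.000 z0.0637 w-0.0200..0.0216
   0.010 z0.0624 w-0.0199..0.0219
   0.020 z0.0655 w-0.0203..0.0182
   0.030 z0.0602 w-0.0164..0.0173
   0.040 z0.0594 w-0.0165..0.0149
   0.050 z0.0573 w-0.0164..0.0149
   0.060 z0.0561 w0.0039..0.0111
top orange 372 [0.4502 0.3854 0.0514] ax [ 0.067 -0.998] ext -0.057 0.0634 -0.0228 0.0247 zmax [0.0518 0.0595 0.0647]
   -0.060 z0.0647 w-0.0217..0.0234
   -0.050 z0.0601 w-0.0220..0.0231
   -0.040 z0.0615 w-0.0228..0.0225
   -0.030 z0.0625 w-0.0197..0.0220
   -0.020 z0.0646 w-0.0204..0.0214
   -0.010 z0.0625 w-0.0206..0.0247
   0.000 z0.0615 w-0.0215..0.0240
   0.010 z0.0632 w-0.0218..0.0235
   0.020 z0.0615 w-0.0222..0.0229
   0.030 z0.0566 w-0.0195..0.0191
   0.040 z0.0560 w-0.0197..0.0186
   0.050 z0.0562 w-0.0172..0.0181
   0.0
[... 1014 characters left out ...]
30 z0.0558 w-0.0223..0.0176
   0.040 z0.0524 w-0.0195..0.0138
   0.050 z0.0531 w-0.0220..0.0121
   0.060 z0.0528 w-0.0213..0.0127
   0.070 z0.0530 w-0.0223..0.0120
side yellow 263 [ 0.4442 -0.1375  0.0423] ax [-0.948 -0.318] ext -0.0594 0.0582 -0.0159 0.0195 zmax [0.0432 0.05   0.0531]
   -0.060 z0.0478 w-0.0105..0.0098
   -0.050 z0.0473 w-0.0112..0.0135
   -0.040 z0.0462 w-0.0086..0.0162
   -0.030 z0.0502 w-0.0148..0.0171
   -0.020 z0.0528 w-0.0117..0.0169
   -0.010 z0.0503 w-0.0155..0.0158
   0.000 z0.0498 w-0.0139..0.0195
   0.010 z0.0495 w-0.0121..0.0151
   0.020 z0.0507 w-0.0102..0.0191
   0.030 z0.0531 w-0.0159..0.0174
   0.040 z0.0508 w-0.0115..0.0161
   0.050 z0.0493 w-0.0088..0.0152
```

View pics/crop0.png

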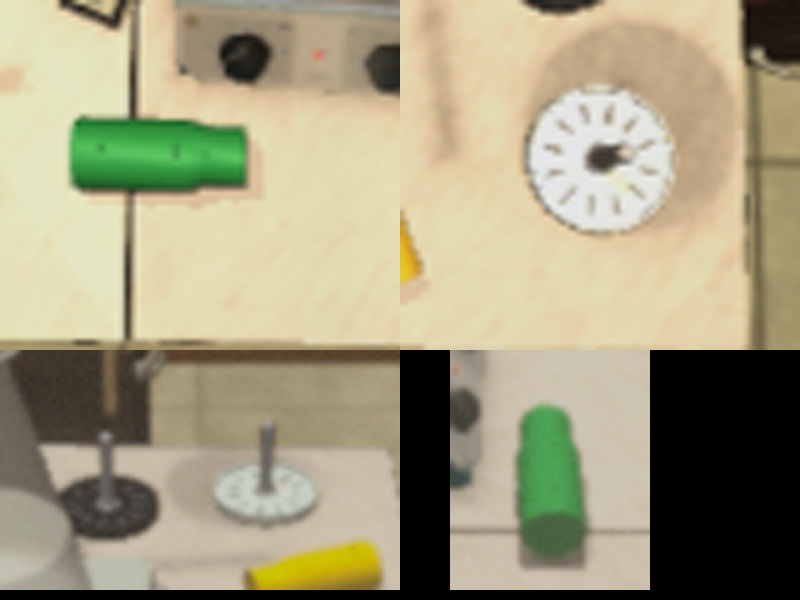

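The crops show the green bottle with its neck to the right (-y), no cap, on a narrow cradle. The white foot is centred near top (380,242), and its post leans to the right only through perspective. Next I'll measure the foot, post, stirrer and flask in both views.

```bash
python3 - <<'E'
from h import *
t=pickle.load(open("pics/top0.pkl","rb"));s=pickle.load(open("pics/side0.pkl","rb"))
for n,d,(u0,u1,v0,v1) in(("top",t,(355,408,215,265)),("side",s,(283,320,150,190))):
    h=cv2.cvtColor(d["pixels"],cv2.COLOR_RGB2HSV);sub=h[v0:v1,u0:u1]
    m=((sub[...,1]<40)&(sub[...,2]>150)).astype(np.uint8)
    cs=max(cv2.findContours(m,0,1)[0],key=cv2.contourArea)
    c=cv2.convexHull(cs)[:,0].astype(float)+[u0,v0]
    P=np.array([w(d,a,b,.013) for a,b in c])[:,:2]
    e=cv2.minEnclosingCircle(P.astype(np.float32));A=np.c_[2*P,np.ones(len(P))];x=np.linalg.lstsq(A,(P**2).sum(1),rcond=None)[0]
    print(n,len(c),e,"fit",x[:2].round(4),np.sqrt(x[2]+x[0]**2+x[1]**2).round(4), "bbox",c.min(0),c.max(0))
# green in side & yellow/edges
P=cloud(t);Q=cloud(s)
g=cv2.cvtColor(s["pixels"],cv2.COLOR_RGB2HSV)
m=(g[...,0]>=50)&(g[...,0]<=80)&(g[...,1]>110);m[:,:285]=0;m[:,335:]=0
v,u=np.nonzero(m);print("side green",len(u),u.min(),u.max(),v.min(),v.max(),Q[m].mean(0),Q[m].min(0),Q[m].max(0))
# height map around stirrer/bottle from top depth
for nm,X in(("top",P),("side",Q)):
  print(nm)
  for y0 in np.arange(-.20,.3,.04):
    row=[]
    for x0 in np.arange(.30,.80,.04):
        k=(abs(X[...,0]-x0)<.02)&(abs(X[...,1]-y0)<.02)&(X[...,2]<.7)
        row.append("%4d"%(X[k][:,2].max()*1000) if k.sum()>2 else "   .")
    print("%.2f"%y0," ".join(row))
k=(P[...,2]>.03)&(P[...,2]<.1)&(P[...,0]>.51)&(P[...,0]<.6)&(P[...,1]<.16)&(P[...,1]>-.05)
print("stirrer low xmin",np.percentile(P[k],[0,2,50,100],axis=0))
E
```

```text
top 21 ((0.4852370321750641, -0.3234601318836212), 0.05231037363409996) fit [ 0.4854 -0.3235] 0.0516 bbox [365. 227.] [394. 255.]
side 14 ((0.4705614447593689, -0.3348473906517029), 0.07273931056261063) fit [ 0.4694 -0.3331] 0.0641 bbox [288. 166.] [319. 181.]
side green 314 303 316 235 262 [0.48085075 0.16210585 0.05735033] [0.46082456 0.09214745 0.04545011] [0.56848987 0.99631798 0.83310106]
top
-0.20  688    7    9   51   31    8    9    9    7   11   10   55   54
-0.16  686    7   56   56   59   49   12   10    7    9   52   53   48
-0.12  653    6   10   45   57   54    9    7    7   12   10   56   53
-0.08  439    7    8    8    8   10   68   89   94   95   91   93   86
-0.04  330    7    9    8    9   10   69  120  123  191  228  222  166
0.00  212    7    7    9    9    9   73  119  138  286  549  656  206
0.04  202    6    9    9    9    8   60  122  158  365  517  611    .
0.08  175    6   10   13   57   58   70  120  151  275  414  414  214
0.12 -730   10    9   10   64   65   54  111  122  170  210  365  151
0.16 -729    8    9   10   63   64    7   19   34   32  433  629
[... 609 characters left out ...]
4   67  117  119    .  545  655    2
0.04  199    3    2    5    5    3   59  116  162  359  544  655  275
0.08  178    3    5    4   58   54   67  116  151  289  410  410  260
0.12    .    2    3    3   60   59   63  116  117  185  236  358  177
0.16    .    3    3    4   60   60   47   74   30   29  431  625  423
0.20    .    3    4    3   60   62    4   16   28   29  421  439  420
0.24    .    3    3    3    4    3    3   14   29   29  205   28   28
0.28    .    3    3    3    3    3    5    3   28   30   29   30   29
stirrer low xmin [[ 0.52464232 -0.04975841  0.03013786]
 [ 0.53035555 -0.04570344  0.03165293]
 [ 0.56448543  0.04412798  0.06408636]
 [ 0.59869588  0.13552987  0.09949978]]
```

```bash
cat >> h.py <<'E'
from scipy.spatial.transform import Rotation as Ro
def Rdown(az): # tool down, jaw axis z at azimuth az (deg)
    a=np.radians(az);z=np.array([np.cos(a),np.sin(a),0]);y=np.array([0,0,-1.]);return np.c_[np.cross(y,z),y,z]
def Rhor(phi): # tool horizontal pointing azimuth phi, tool x down
    a=np.radians(phi);y=np.array([np.cos(a),np.sin(a),0]);x=np.array([0,0,-1.]);return np.c_[x,y,np.cross(x,y)]
def rows(p,R,W):
    """W list of (pos,Rot); prints rounded rows, tracking rounding"""
    p=np.array(p,float);R=np.array(R,float);out=[]
    for i,(q,S) in enumerate(W):
        d=np.round(R.T@(np.array(q)-p)*1000,0);r=np.round(Ro.from_matrix(R.T@S).as_rotvec(),3)
        p=p+R@d/1000;R=R@Ro.from_rotvec(r).as_matrix()
        out.append(np.r_[d,r]);f=" !!" if abs(d).max()>62 or np.linalg.norm(d)>62 or np.linalg.norm(r)>.186 else ""
        print(", ".join("%g"%v for v in out[-1])+f); 
        if i%5==4: print("-- at",p.round(4))
    print("end",p.round(4));return p,R
E
python3 - <<'E'
from h import *
from rig import env
s=pickle.load(open("pics/side0.pkl","rb"));t=pickle.load(open("pics/top0.pkl","rb"))
print("post tip side",w(s,301.75,158.75,.09),"top tip",w(t,386,240.5,.09))
o=env.observe();W=[]
A=np.linspace(-75.8,19,21)[1:]
for i,a in enumerate(A):
    f=(i+1)/20
    r=np.interp(f,[0,.25,.5,.8,1],[.55,.50,.42,.43,.49]);z=np.interp(f,[0,.2,.8,1],[.239,.28,.28,.20])
    W.append(([r*np.cos(np.radians(a)),r*np.sin(np.radians(a)),z],Rdown(np.interp(f,[0,1],[-75.8,0]))))
W[-1]=([.465,.17,.2],Rdown(0))
rows(o["position"],o["tool_rot"],W)
E
```

```text
post tip side [ 0.48294242 -0.30927356  0.09      ] top tip [ 0.48403604 -0.32753388  0.09      ]
-45, -10, -12, 0.001, -0.066, -0
-43, -11, -12, 0, -0.066, -0
-43, -10, -13, 0, -0.066, -0
-41, -10, -14, 0, -0.067, -0
-41, -0, -15, -0, -0.066, -0
-- at [ 0.3072 -0.3941  0.2799]
-38, -0, -21, -0, -0.066, -0
-37, -0, -21, -0, -0.066, -0
-35, -0, -22, -0, -0.066, -0
-33, -0, -22, -0, -0.066, -0
-32, -0, -22, -0, -0.066, -0
-- at [ 0.3696 -0.1999  0.28  ]
-34, -0, -6, -0, -0.067, -0
-35, 0, -6, -0, -0.066, -0
-34, 0, -7, -0, -0.066, -0
-35, 0, -7, -0, -0.066, -0
-34, 0, -8, -0, -0.066, -0
-- at [ 0.4267 -0.0353  0.28  ]
-35, 0, -8, -0, -0.066, -0
-39, 20, 3, -0, -0.067, -0
-40, 20, 2, -0, -0.066, -0
-41, 20, 1, -0, -0.066, -0
-54, 20, 2, -0, -0.066, -0
-- at [0.4654 0.1704 0.2001]
end [0.4654 0.1704 0.2001]
```

Call:
move_arm(
  targets=[-45,-10,-12,0,-0.066,0,-43,-11,-12,0,-0.066,0,-43,-10,-13,0,-0.066,0,-41,-10,-14,0,-0.067,0,-41,0,-15,0,-0.066,0],
  hand=1,
)

```text
time_s: 0.78
position: [0.3082, -0.3934, 0.2808]
tool_rot: [[-0.836, 0.0, 0.549], [-0.549, -0.001, -0.836], [0.0, -1.0, 0.001]]
ft_force: [0.9, -0.4, -0.3]
grip_width: 0.0853
```

Call:
move_arm(
  targets=[-38,0,-21,0,-0.066,0,-37,0,-21,0,-0.066,0,-35,0,-22,0,-0.066,0,-33,0,-22,0,-0.066,0,-32,0,-22,0,-0.066,0],
)

```text
time_s: 1.4
position: [0.3697, -0.1987, 0.2801]
tool_rot: [[-0.613, -0.0, 0.79], [-0.79, 0.0, -0.613], [-0.0, -1.0, -0.0]]
ft_force: [-0.4, 0.4, 0.5]
grip_width: 0.0856
```

```bash
python3 - <<'E'
from h import *
from rig import env,get_image
o=env.observe();print(o["q"],o["position"],o["tool_rot"].round(3),o["time_s"])
d=get_image("wrist");d["o"]=o;pickle.dump(d,open("pics/wrist1.pkl","wb"));cv2.imwrite("pics/wrist1.png",d["pixels"][:,:,::-1])
E
```

```text
[-4.45146869e+01  6.71656993e+00  8.83983019e+01  3.51125990e-03
  8.49082676e+01 -6.71549020e+00] [ 0.3697121  -0.19869976  0.28014917] [[-0.613 -0.     0.79 ]
 [-0.79   0.    -0.613]
 [-0.    -1.    -0.   ]] 1.4
```

View pics/wrist1.png

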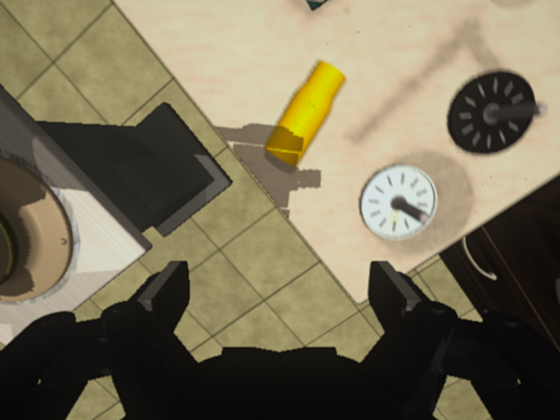

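The wrist view shows the white foot at (398,202), the post leaning to its tip at (425,218), the yellow look-alike bottle at (310,110) and the black foot at (490,112). I'll measure the foot here too.

```bash
cat >> h.py <<'E'
def wristcam(d):
    o=d["o"];T=np.eye(4);T[:3,:3]=o["tool_rot"];T[:3,3]=o["position"]
    M=T@np.array(d["mount"]);d["R"]=M[:3,:3].T;d["t"]=-M[:3,:3].T@M[:3,3];return d
E
python3 - <<'E'
from h import *
d=wristcam(pickle.load(open("pics/wrist1.pkl","rb")))
h=cv2.cvtColor(d["pixels"],cv2.COLOR_RGB2HSV)
u0,u1,v0,v1=350,445,155,250;sub=h[v0:v1,u0:u1]
m=((sub[...,1]<35)&(sub[...,2]>140)).astype(np.uint8)
c=cv2.convexHull(max(cv2.findContours(m,0,1)[0],key=cv2.contourArea))[:,0].astype(float)+[u0,v0]
P=np.array([w(d,a,b,.013) for a,b in c])[:,:2];A=np.c_[2*P,np.ones(len(P))];x=np.linalg.lstsq(A,(P**2).sum(1),rcond=None)[0]
print(len(c),x[:2],np.sqrt(x[2]+x[0]**2+x[1]**2),np.std(np.linalg.norm(P-x[:2],axis=1)),c.min(0),c.max(0))
print("tip",w(d,425,218,.09),w(d,427,219,.09),"root",w(d,397,202,.012))
print("depth foot",w(d,380,185),w(d,415,185),w(d,425,218))
im=cv2.resize(d["pixels"][150:260,340:460,::-1],(720,660)[:2],interpolation=2)[:600]
cv2.imwrite("pics/c1.png",im)
# arm fit prelim
for q,p in (([-88.139,21.84,74.386,0,83.857,-12.3],[.13487,-.53291,.2387]),([-44.515,6.7166,88.398,0,84.908,-6.7],[.3697,-.1987,.28015])):
    a=np.radians(q[0]);print("inplane",p[0]*np.cos(a)+p[1]*np.sin(a),"lat",-p[0]*np.sin(a)+p[1]*np.cos(a))
E
```

```text
37 [ 0.48362409 -0.31872974] 0.05233251009192333 0.000519831158644586 [361. 165.] [437. 239.]
tip [ 0.48365023 -0.31821169  0.09      ] [ 0.48483198 -0.32060853  0.09      ] root [ 0.4826631  -0.31638696  0.012     ]
depth foot [ 0.4776089  -0.28339552  0.00820726] [ 0.51513567 -0.31221762  0.00945613] [ 0.48418442 -0.31946443  0.08765515]
inplane 0.5370088031654778 lat 0.11749268199671413
inplane 0.40292861195018503 lat 0.11750878125441172
```

View pics/c1.png

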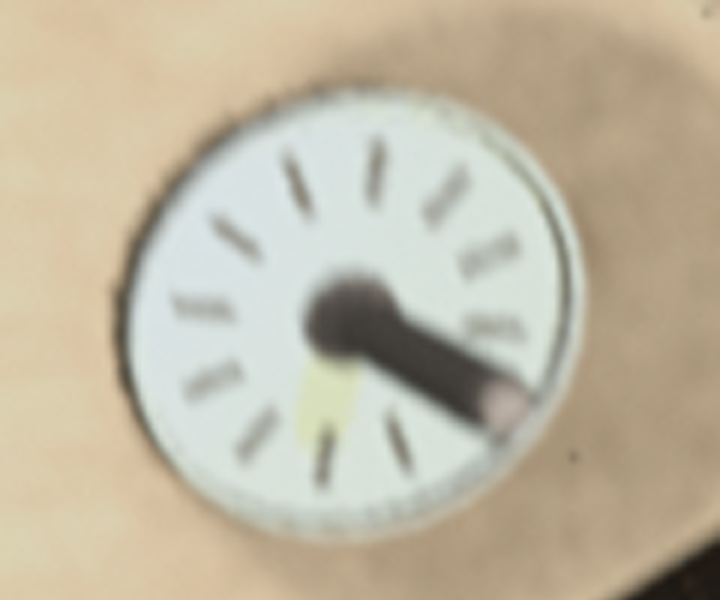

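Call:
move_arm(
  targets=[-34,0,-6,0,-0.067,0,-35,0,-6,0,-0.066,0,-34,0,-7,0,-0.066,0,-35,0,-7,0,-0.066,0,-34,0,-8,0,-0.066,0],
)

```text
time_s: 2.08
position: [0.4269, -0.0343, 0.2802]
tool_rot: [[-0.323, -0.0, 0.946], [-0.946, 0.0, -0.323], [-0.0, -1.0, -0.0]]
ft_force: [0.8, 0.1, 0.2]
grip_width: 0.0856
```

Call:
move_arm(
  targets=[-35,0,-8,0,-0.066,0,-39,20,3,0,-0.067,0,-40,20,2,0,-0.066,0,-41,20,1,0,-0.066,0,-54,20,2,0,-0.066,0],
)

```text
time_s: 2.7
position: [0.4656, 0.1712, 0.1996]
tool_rot: [[0.001, -0.0, 1.0], [-1.0, -0.0, 0.001], [0.0, -1.0, -0.0]]
ft_force: [0.5, -0.2, -0.1]
grip_width: 0.0854
```

```bash
python3 - <<'E'
from h import *
from rig import env,get_image
o=env.observe();print(o["q"],o["position"],o["tool_rot"].round(3),o["time_s"])
d=get_image("wrist");d["o"]=o;pickle.dump(d,open("pics/wrist2.pkl","wb"));cv2.imwrite("pics/wrist2.png",d["pixels"][:,:,::-1])
E
```

```text
[ 6.49527562e+00  1.84490738e+01  8.65957305e+01 -1.10006680e-02
  7.49574209e+01  6.44638904e+00] [0.46562098 0.17122444 0.19956777] [[ 0.001 -0.     1.   ]
 [-1.    -0.     0.001]
 [ 0.    -1.    -0.   ]] 2.7
```

View pics/wrist2.png

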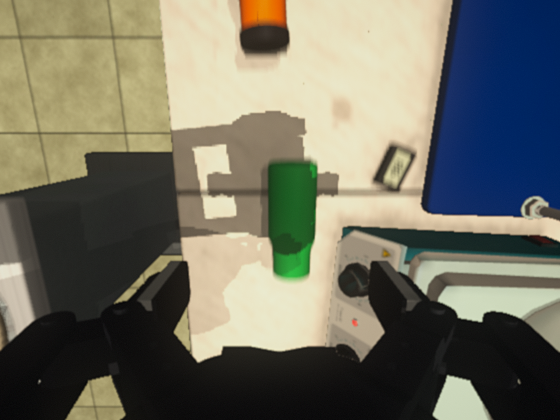

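The green bottle spans u 268–316 and v 160–278 in the wrist view, neck toward the bottom of the picture (-y). The stirrer corner at (345,235) lies beside the neck. I'll measure the bottle from this view.

```bash
python3 - <<'E'
from h import *
d=wristcam(pickle.load(open("pics/wrist2.pkl","rb")))
P=cloud(d);h=cv2.cvtColor(d["pixels"],cv2.COLOR_RGB2HSV)
m=(h[...,0]>=45)&(h[...,0]<=75)&(h[...,1]>150)&(d["z_map"]>0);m[:,:240]=0;m[:,340:]=0;m[300:]=0
q=P[m];print(len(q),q.min(0),q.max(0))
ys=np.arange(.08,.22,.01)
C=np.array(-d["R"].T@d["t"]);print("cam",C)
for y in ys:
    k=q[abs(q[:,1]-y)<.004]
    if len(k)>5:
        top=np.percentile(k[:,2],97);print("y%.3f x%.4f..%.4f mid %.4f ztop %.4f"%(y,k[:,0].min(),k[:,0].max(),(k[:,0].min()+k[:,0].max())/2,top))
top=q[q[:,2]>.04];v,u=np.nonzero(m);print(u.min(),u.max(),v.min(),v.max())
for uv,z in (((291,160),.050),((291,160),.034),((291,278),.05),((345,235),.09)): print(uv,w(d,*uv,z),w(d,*uv))
k=(P[...,0]>.50)&(P[...,0]<.60)&(P[...,1]>.1)&(P[...,1]<.2)&(P[...,2]>.03)
k&=~m;print(np.c_[P[k]].min(0),P[k].max(0)); kk=P[k];
for x in np.arange(.5,.6,.01):
    g=kk[abs(kk[:,0]-x)<.005]
    if len(g): print("x%.2f ymax %.3f z %.3f n%d"%(x,g[:,1].max(),g[:,2].max(),len(g)))
E
```

```text
4012 [ 0.45612926  0.09634079 -0.00211735] [0.50063545 0.20866258 0.05937717]
cam [0.465069   0.2386452  0.33311533]
y0.100 x0.4610..0.4963 mid 0.4786 ztop 0.0537
y0.110 x0.4610..0.4958 mid 0.4784 ztop 0.0537
y0.120 x0.4600..0.4960 mid 0.4780 ztop 0.0556
y0.130 x0.4831..0.4977 mid 0.4904 ztop 0.0560
y0.140 x0.4591..0.5000 mid 0.4796 ztop 0.0581
y0.150 x0.4581..0.4996 mid 0.4789 ztop 0.0578
y0.160 x0.4572..0.5004 mid 0.4788 ztop 0.0579
y0.170 x0.4561..0.5000 mid 0.4781 ztop 0.0581
y0.180 x0.4562..0.4998 mid 0.4780 ztop 0.0579
y0.190 x0.4563..0.5004 mid 0.4784 ztop 0.0582
y0.200 x0.4574..0.5001 mid 0.4787 ztop 0.0581
y0.210 x0.4573..0.5006 mid 0.4790 ztop 0.0570
270 315 164 276
(291, 160) [0.47628327 0.21509947 0.05      ] [ 0.47829651  0.21087242 -0.00082632]
(291, 160) [0.47691703 0.2137688  0.034     ] [ 0.47829651  0.21087242 -0.00082632]
(291, 278) [0.47772244 0.09375455 0.05      ] [0.47764317 0.09466226 0.05177366]
(345, 235) [0.52183793 0.15490518 0.09      ] [0.53846119 0.13038416 0.01881019]
[0.50000928 0.10001399 0.03000561] [0.59999334 0.19892366 0.28500455]
x0.50 ymax 0.199 z 0.276 n1023
x0.51 ymax 0.190 z 0.270 n3694
x0.52 ymax 0.187 z 0.285 n3931
x0.53 ymax 0.187 z 0.281 n5743
x0.54 ymax 0.186 z 0.270 n943
x0.55 ymax 0.141 z 0.061 n529
x0.56 ymax 0.141 z 0.060 n383
x0.57 ymax 0.140 z 0.071 n364
x0.58 ymax 0.139 z 0.074 n349
x0.59 ymax 0.136 z 0.099 n712
```

Bottle: axis x≈0.479, mouth y≈0.091, bottom y≈0.211, so the centre is at about y 0.151, pointing -y within 1°. The top sits at z≈0.059, which matches the sizes given. I'll grip at y=0.184, 33 mm toward the bottom.

Call:
move_arm(
  targets=[-13,30,13,0,0,0,0,45,0,0,0,0,0,45,0,0,0,0,0,35,0,0,0,0,0,20,0,0,0,0],
  squeeze=30,
)

```text
time_s: 3.38
position: [0.4777, 0.183, 0.0235]
tool_rot: [[-0.0, -0.003, 1.0], [-1.0, -0.0, -0.0], [0.0, -1.0, -0.003]]
ft_force: [-0.1, 0.4, -0.5]
grip_width: 0.0853
```

Call:
move_arm(
  targets=[0,0,0,0,0,0,0,0,0,0,0,0,0,0,0,0,0,0,0,0,0,0,0,0,0,0,0,0,0,0],
  hand=-1,
  squeeze=30,
)

```text
time_s: 4.0
position: [0.4791, 0.1833, 0.0263]
tool_rot: [[0.0, 0.002, 1.0], [-1.0, 0.0, 0.0], [-0.0, -1.0, 0.002]]
ft_force: [-0.4, 1.1, 7.2]
grip_width: 0.0493
```

Call:
move_arm(
  targets=[0,0,0,0,0,0,0,0,0,0,0,0,0,0,0,0,0,0,0,0,0,0,0,0,0,0,0,0,0,0],
)

```text
time_s: 4.62
position: [0.4791, 0.1833, 0.0263]
tool_rot: [[-0.0, 0.002, 1.0], [-1.0, 0.0, -0.0], [-0.0, -1.0, 0.002]]
ft_force: [0.8, -0.1, 6.9]
grip_width: 0.0493
```

```bash
python3 - <<'E'
from h import *
from rig import env
o=env.observe();print(o)
from scipy.optimize import least_squares
D=[([-88.139,21.84,74.386,83.857],[.5370,.2387]),([-44.515,6.7166,88.398,84.908],[.40293,.28015]),([6.49527562,18.4490738,86.5957305,74.9574],[.46562098,.17122444,.19956777])]
X=[]
for q,p in D+[(o["q"][[0,1,2,4]],o["position"])]:
    if len(p)==3:
        a=np.radians(q[0]);print("lat",-p[0]*np.sin(a)+p[1]*np.cos(a));p=[p[0]*np.cos(a)+p[1]*np.sin(a),p[2]]
    X.append((q,p))
def f(x):
    L1,L2,hz,e=x;r=[]
    for q,p in X:
        a,b=np.radians(q[1]),np.radians(q[1]+q[2])
        r+=[L1*np.sin(a)+L2*np.sin(b)+e*np.cos(b)-p[0],hz+L1*np.cos(a)+L2*np.cos(b)-e*np.sin(b)-p[1]]
    return r
s=least_squares(f,[.4,.4,.1,0]);print(s.x,s.fun)
E
```

```text
{'time_s': 4.625, 'q': array([7.69741869e+00, 3.32721846e+01, 9.64314361e+01, 2.86695468e-03,
       5.01551482e+01, 7.69588088e+00]), 'qvel': array([ 0.01410304,  0.08001134,  0.033363  ,  0.03380147, -0.0327072 ,
        0.01748791]), 'joint_efforts': array([-1.23972720e-01, -4.26354003e+01, -1.23560750e+01, -6.87654759e-02,
        9.56443255e-02, -1.43222566e-02]), 'position': array([0.47913118, 0.18333716, 0.02631519]), 'tool_rot': array([[-4.72370342e-06,  2.43758935e-03,  9.99997029e-01],
       [-9.99999932e-01,  3.68230641e-04, -5.62131489e-06],
       [-3.68243249e-04, -9.99996961e-01,  2.43758745e-03]]), 'ft_force': array([ 0.76818442, -0.12043457,  6.86417256]), 'wrist_torque': array([ 0.0703753 , -0.07075812, -0.02702113]), 'grip_width': 0.04932230241309788}
lat 0.11745373755213692
lat 0.11750958532375354
[ 0.53645804  0.35052293 -0.12054327  0.10121886] [ 4.92039985e-05  7.49819172e-05 -8.28765110e-05  1.86599957e-05
  1.29795613e-06  3.97711245e-05 -4.25403155e-05 -1.33413710e-04]
```

Grip is holding at 49 mm with no load problem. Now I'll lift.

Call:
move_arm(
  targets=[0,-15,0,0,0,0,0,-40,0,0,0,0,0,-50,0,0,0,0,0,-50,0,0,0,0,0,-50,-20,0,0,0],
  squeeze=50,
)

```text
time_s: 5.25
position: [0.4581, 0.183, 0.2327]
tool_rot: [[-0.0, 0.001, 1.0], [-1.0, -0.0, -0.0], [0.0, -1.0, 0.001]]
ft_force: [0.5, 0.6, -1.3]
grip_width: 0.0493
```

Call:
move_arm(
  targets=[0,-30,-20,0,0,0.15,0,-30,-20,0,0,0.15,0,0,-20,0,0,0.15,0,0,0,0,0,0.15,0,0,0,0,0,0],
)

```text
time_s: 5.88
position: [0.398, 0.1776, 0.2899]
tool_rot: [[-0.003, 0.0, 1.0], [-0.826, 0.564, -0.002], [-0.564, -0.826, -0.002]]
ft_force: [0.2, -0.2, -0.8]
grip_width: 0.0483
```

```bash
python3 - <<'E'
from h import *
from rig import env,get_image
o=env.observe();print(o["q"],o["position"],o["tool_rot"].round(3),o["time_s"],o["grip_width"])
d=get_image("side");cv2.imwrite("pics/side1.png",d["pixels"][:,:,::-1])
E
```

```text
[-11.80257261   6.13201686  94.89907178  33.55529047  87.43355936
 -15.73352886] [0.39795032 0.1776293  0.28989453] [[-0.003  0.     1.   ]
 [-0.826  0.564 -0.002]
 [-0.564 -0.826 -0.002]] 5.875 0.048339156247532045
```

View pics/side1.png

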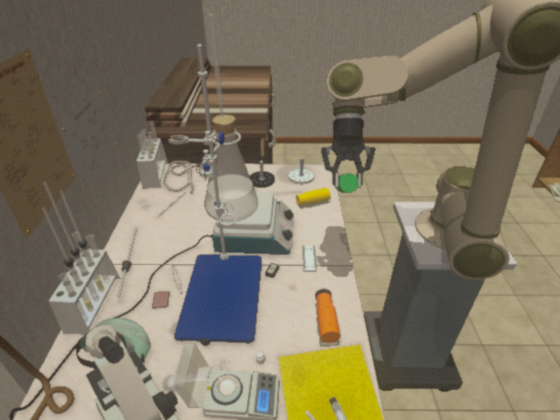

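```bash
cat >> h.py <<'E'
def rot(ax,a): return Ro.from_euler(ax,a,degrees=True).as_matrix()
# params: L1,L2,h,Lt,d0(lateral before J4),d4(after),e0,e4
def fk(q,x,s4=1,s6=-1,full=False):
    L1,L2,h,Lt,d0,d4,e0,e4=x
    A=rot('z',q[0]);B=A@rot('y',q[1]);C=B@rot('y',q[2]);D=C@rot('z',s4*q[3]);E=D@rot('y',q[4]);F=E@rot('z',s6*q[5])
    sh=A@np.array([0,d0,h]);el=sh+B@[0,0,L1];wr=el+C@[e0,0,L2]+D@[e4,d4,0]
    p=wr+E@[0,0,Lt]
    T=np.array([[0,0,-1.],[-1,0,0],[0,1,0]]).T  # placeholder
    return (p,F,el,wr)
E
python3 - <<'E'
from h import *
from scipy.optimize import least_squares
obs=[([-88.139,21.84,74.386,0,83.857,-12.335],[.13487,-.53291,.2387]),([-44.515,6.7166,88.398,0,84.908,-6.7155],[.3697,-.1987,.28015]),([6.49527562,18.4490738,86.5957305,-.011,74.9574,6.446],[.46562098,.17122444,.19956777]),([7.69741869,33.2721846,96.4314361,0,50.1551482,7.6959],[0.47913118,0.18333716,0.02631519]),
([-11.80257261,6.13201686,94.89907178,33.55529047,87.43355936,-15.73352886],[0.39795032,0.1776293,0.28989453])]
Rm=np.array([[-.003,0,1],[-.826,.564,-.002],[-.564,-.826,-.002]])
R0=np.array([[0,.00244,1],[-1,0,0],[0,-1,.00244]])
for s4 in(1,-1):
  for s6 in(1,-1):
    F=fk(obs[3][0],[0]*8,s4,s6)[1];T=F.T@R0
    G=fk(obs[4][0],[0]*8,s4,s6)[1]@T
    f=lambda x:np.concatenate([fk(q,x,s4)[0]-p for q,p in obs])
    s=least_squares(f,[.53,.35,.1,.2,.1,0,.1,0]);
    print(s4,s6,"rot err",np.degrees(Ro.from_matrix(G.T@Rm).magnitude()).round(2),s.x.round(4),abs(s.fun).max(),T.round(3).tolist())
E
```

```text
1 1 rot err 0.02 [5.372e-01 3.508e-01 1.300e-01 2.494e-01 1.175e-01 0.000e+00 1.029e-01
 1.000e-04] 1.0146824941131838e-05 [[0.0, 0.0, -1.0], [-1.0, -0.0, -0.0], [-0.0, 1.0, 0.0]]
1 -1 rot err 46.86 [5.372e-01 3.508e-01 1.300e-01 2.494e-01 1.175e-01 0.000e+00 1.029e-01
 1.000e-04] 1.0146824941131838e-05 [[0.265, 0.0, -0.964], [-0.964, -0.0, -0.265], [-0.0, 1.0, 0.0]]
-1 1 rot err 67.11 [ 0.5372  0.3508  0.13    0.2494  0.2553 -0.1378  0.5599 -0.4569] 2.2546624289826456e-05 [[0.0, 0.0, -1.0], [-1.0, -0.0, -0.0], [-0.0, 1.0, 0.0]]
-1 -1 rot err 78.49 [ 0.5372  0.3508  0.13    0.2494  0.2553 -0.1378  0.5599 -0.4569] 2.2546624289826456e-05 [[0.265, 0.0, -0.964], [-0.964, -0.0, -0.265], [-0.0, 1.0, 0.0]]
```

```bash
cat >> h.py <<'E'
X8=[.5372,.3508,.13,.2494,.1175,0,.1029,.0001]
TT=np.array([[0,0,-1.],[-1,0,0],[0,1,0]])
LO=np.array([-178.18,-50.72,12.68,-81.47,9.98,-165.26]);HI=np.array([178.18,133.34,142.11,261.47,163.14,165.26])
def FK(q):
    p,F,el,wr=fk(q,X8,1,1);return p,F@TT,el,wr
from scipy.optimize import least_squares
def IK(p,R,q0):
    def f(q):
        a,b,_,_=FK(q);return np.r_[(a-p)*10,Ro.from_matrix(b.T@R).as_rotvec()]
    s=least_squares(f,np.clip(q0,LO+.5,HI-.5),bounds=(LO,HI),x_scale=10);return s.x,np.abs(s.fun).max()
E
python3 - <<'E'
from h import *
q0=np.array([-11.80257261,6.13201686,94.89907178,33.55529047,87.43355936,-15.73352886])
p,R,_,_=FK(q0);print(p,R.round(3))
ax=np.array([.484,-.319])
rng=np.random.default_rng(0)
for phi in range(-45,91,15):
    R=Rhor(phi);sol=[]
    for z in(.215,.102):
        p=np.r_[ax,z]+.0077*R[:,1]
        S=[]
        for k in range(25):
            q,e=IK(p,R,rng.uniform(LO,HI))
            if e<1e-3 and not any(abs(q-s).max()<1 for s in S):S.append(q)
        for q in S:
            _,_,el,wr=FK(q);print(phi,z,q.round(0),"margin",min((q-LO).min(),(HI-q).min()).round(0),"wr",wr.round(2),"el",el.round(2))
E
```

```text
[0.3979752  0.17762416 0.28999288] [[-0.003  0.     1.   ]
 [-0.826  0.564 -0.002]
 [-0.564 -0.826 -0.002]]
-45 0.215 [-45.  33. 126. 180.  69. -90.] margin 17.0 wr [ 0.31 -0.15  0.21] el [ 0.29 -0.13  0.58]
-45 0.102 [-45.  53. 127. 180.  90. -90.] margin 15.0 wr [ 0.31 -0.15  0.1 ] el [ 0.39 -0.22  0.45]
-30 0.215 [-56.  33. 127. 152.  72. -81.] margin 15.0 wr [ 0.27 -0.2   0.22] el [ 0.26 -0.18  0.58]
-30 0.102 [-56.  54. 128. 154.  92. -91.] margin 14.0 wr [ 0.27 -0.2   0.1 ] el [ 0.34 -0.29  0.45]
-15 0.215 [-65.  33. 124. 128.  75. -72.] margin 19.0 wr [ 0.25 -0.26  0.22] el [ 0.23 -0.22  0.58]
-15 0.102 [-65.  53. 125. 130.  88. -88.] margin 17.0 wr [ 0.25 -0.26  0.1 ] el [ 0.29 -0.34  0.46]
0 0.215 [-70.  35. 117. 108.  80. -63.] margin 25.0 wr [ 0.24 -0.32  0.22] el [ 0.22 -0.25  0.57]
0 0.102 [-70.  51. 118. 110.  86. -80.] margin 24.0 wr [ 0.24 -0.32  0.1 ] el [ 0.25 -0.35  0.47]
15 0.215 [-72.  37. 108.  93.  88. -55.] margin 34.0 wr [ 0.25 -0.38  0.22] el [ 0.21 -0.27  0.56]
15 0.102 [-72.  51. 109.  93.  89. -70.] margin 33.0 wr [ 0.25 -0.38  0.1 ] el [ 0.24 -0.36  0.47
[... 291 characters left out ...]
  0.52]
45 0.102 [-69.  54.  88.  71. 104. -55.] margin 54.0 wr [ 0.31 -0.49  0.1 ] el [ 0.27 -0.37  0.44]
60 0.215 [-66.  47.  76.  68. 119. -39.] margin 44.0 wr [ 0.36 -0.53  0.22] el [ 0.27 -0.31  0.49]
60 0.102 [-66.  57.  77.  63. 115. -50.] margin 48.0 wr [ 0.36 -0.53  0.1 ] el [ 0.29 -0.37  0.42]
75 0.215 [-62.  51.  66.  64. 131. -37.] margin 32.0 wr [ 0.42 -0.55  0.21] el [ 0.3  -0.32  0.47]
75 0.102 [-62.  60.  67.  57. 126. -48.] margin 37.0 wr [ 0.42 -0.55  0.1 ] el [ 0.32 -0.36  0.4 ]
90 0.215 [-58.  55.  56.  60. 143. -36.] margin 21.0 wr [ 0.48 -0.56  0.22] el [ 0.33 -0.31  0.44]
90 0.102 [-58.  64.  57.  51. 137. -48.] margin 26.0 wr [ 0.48 -0.56  0.1 ] el [ 0.35 -0.35  0.37]
```

```bash
cat > plan.py <<'E'
from h import *
from rig import env
o=env.observe();q0=o["q"];
R=Rhor(40);p=np.array([.484,-.319,.225])+.0077*R[:,1]
q1,e=IK(p,R,[-70,41,92,76,104,-45]);print(q1.round(1),e,p)
N=20;W=[]
for i in range(1,N+1):
    f=i/N;q=q0+(q1-q0)*f
    q=q+np.sin(np.pi*f)*np.array([0,-8,6,0,0,0])
    a,b,el,wr=FK(q);W.append((a,b));print(a.round(3),"mouth",(a-.0077*b[:,1]+.092*b[:,0]).round(3),"bottom",(a-.0077*b[:,1]-.028*b[:,0]).round(3),"wr",wr.round(2))
rows(o["position"],o["tool_rot"],W)
E
python3 plan.py
```

```text
[-69.9  41.2  90.3  76.5 104.8 -43.2] 6.484942908482824e-10 [ 0.48989854 -0.31405054  0.225     ]
[0.403 0.167 0.289] mouth [0.4   0.088 0.24 ] bottom [0.404 0.184 0.312] wr [0.4  0.02 0.49]
[0.408 0.155 0.289] mouth [0.402 0.079 0.237] bottom [0.409 0.171 0.313] wr [ 0.4  -0.    0.48]
[0.413 0.142 0.289] mouth [0.405 0.069 0.233] bottom [0.415 0.158 0.314] wr [ 0.4  -0.02  0.47]
[0.419 0.129 0.289] mouth [0.408 0.059 0.23 ] bottom [0.422 0.144 0.315] wr [ 0.4  -0.05  0.47]
[0.426 0.115 0.29 ] mouth [0.413 0.048 0.227] bottom [0.429 0.128 0.316] wr [ 0.4  -0.07  0.46]
[0.433 0.1   0.291] mouth [0.418 0.037 0.225] bottom [0.436 0.111 0.317] wr [ 0.4  -0.09  0.45]
[0.441 0.083 0.291] mouth [0.424 0.023 0.222] bottom [0.444 0.093 0.318] wr [ 0.4  -0.11  0.44]
[0.449 0.064 0.291] mouth [0.431 0.009 0.22 ] bottom [0.453 0.073 0.319] wr [ 0.4  -0.14  0.43]
[0.458 0.043 0.291] mouth [ 0.439 -0.008  0.217] bottom [0.462 0.051 0.319] wr [ 0.4  -0.16  0.42]
[0.467 0.021 0.291] mouth [ 0.447 -0.026  0.214] bottom [0.47  0.026 0.319] wr [ 0.4  -0.19  0.41]
[ 0.476 -0.004  0.289] mouth [ 0.456 -0
[... 1100 characters left out ...]
47
9, -9, 7, 0.018, 0.026, 0.048
8, -10, 9, 0.022, 0.026, 0.049
-- at [0.4262 0.1153 0.2902]
9, -11, 9, 0.024, 0.024, 0.049
9, -12, 11, 0.028, 0.023, 0.05
9, -14, 13, 0.03, 0.022, 0.05
10, -15, 13, 0.033, 0.02, 0.051
10, -16, 16, 0.036, 0.019, 0.051
-- at [0.4672 0.0203 0.2906]
10, -18, 17, 0.039, 0.017, 0.052
11, -19, 18, 0.042, 0.015, 0.051
12, -21, 19, 0.045, 0.014, 0.052
12, -22, 21, 0.048, 0.012, 0.052
13, -25, 21, 0.05, 0.01, 0.051
-- at [ 0.5027 -0.1277  0.274 ]
13, -25, 22, 0.053, 0.008, 0.051
14, -28, 22, 0.056, 0.005, 0.051
14, -29, 22, 0.059, 0.003, 0.049
14, -30, 22, 0.061, 0.001, 0.05
14, -32, 23, 0.064, -0.002, 0.048
-- at [ 0.4902 -0.3144  0.2249]
end [ 0.4902 -0.3144  0.2249]
```

The path clears the flask by more than 8 cm.

Call:
move_arm(
  targets=[10,-6,5,0.009,0.031,0.045,9,-7,5,0.012,0.029,0.046,10,-7,6,0.015,0.029,0.047,9,-9,7,0.018,0.026,0.048,8,-10,9,0.022,0.026,0.049],
)

```text
time_s: 6.55
position: [0.4265, 0.1162, 0.2902]
tool_rot: [[-0.131, 0.091, 0.987], [-0.663, 0.733, -0.155], [-0.737, -0.675, -0.035]]
ft_force: [0.5, 0.3, -1.3]
grip_width: 0.0494
```

Call:
move_arm(
  targets=[9,-11,9,0.024,0.024,0.049,9,-12,11,0.028,0.023,0.05,9,-14,13,0.03,0.022,0.05,10,-15,13,0.033,0.02,0.051,10,-16,16,0.036,0.019,0.051],
)

```text
time_s: 7.18
position: [0.4678, 0.0212, 0.2903]
tool_rot: [[-0.19, 0.279, 0.941], [-0.438, 0.834, -0.335], [-0.878, -0.476, -0.037]]
ft_force: [0.6, -1.0, -0.3]
grip_width: 0.0486
```

Call:
move_arm(
  targets=[10,-18,17,0.039,0.017,0.052,11,-19,18,0.042,0.015,0.051,12,-21,19,0.045,0.014,0.052,12,-22,21,0.048,0.012,0.052,13,-25,21,0.05,0.01,0.051],
)

```text
time_s: 7.8
position: [0.5038, -0.1268, 0.273]
tool_rot: [[-0.149, 0.524, 0.839], [-0.193, 0.816, -0.544], [-0.97, -0.243, -0.02]]
ft_force: [-0.1, -0.4, -1.0]
grip_width: 0.049
```

Call:
move_arm(
  targets=[13,-25,22,0.053,0.008,0.051,14,-28,22,0.056,0.005,0.051,14,-29,22,0.059,0.003,0.049,14,-30,22,0.061,0.001,0.05,14,-32,23,0.064,-0.002,0.048],
)

```text
time_s: 8.43
position: [0.4917, -0.3136, 0.2231]
tool_rot: [[-0.0, 0.764, 0.646], [0.001, 0.646, -0.764], [-1.0, 0.001, -0.001]]
ft_force: [0.2, -0.5, -0.5]
grip_width: 0.0488
```

```bash
cat > look.py <<'E'
from h import *
from rig import env,get_image
import sys
o=env.observe();print(o["q"].round(1),o["position"],o["tool_rot"].round(3),o["time_s"],o["grip_width"],o["ft_force"])
k=sys.argv[1]
for n in("side","top","wrist"):
    d=get_image(n);d["o"]=o;pickle.dump(d,open(f"pics/{n}{k}.pkl","wb"))
    im=d["pixels"][:,:,::-1]
    if n=="side": c=im[95:215,230:390];S=cv2.resize(c,(480,360),interpolation=2)
    if n=="top": c=im[190:290,320:420];T=cv2.resize(c,(300,300),interpolation=2)
    if n=="wrist": Wm=cv2.resize(im,(300,225))
M=np.zeros((560,800,3),np.uint8);M[:360,:480]=S;M[:300,490:790]=T;M[310:535,490:790]=Wm
cv2.imwrite(f"pics/look{k}.png",M)
E
python3 look.py 3
```

```text
[-69.7  41.5  90.1  76.5 104.8 -43.2] [ 0.49172526 -0.31355766  0.22309549] [[-0.     0.764  0.646]
 [ 0.001  0.646 -0.764]
 [-1.     0.001 -0.001]] 8.425 0.04877137222121246 [ 0.15391188 -0.51331455 -0.46916196]
```

View pics/look3.png

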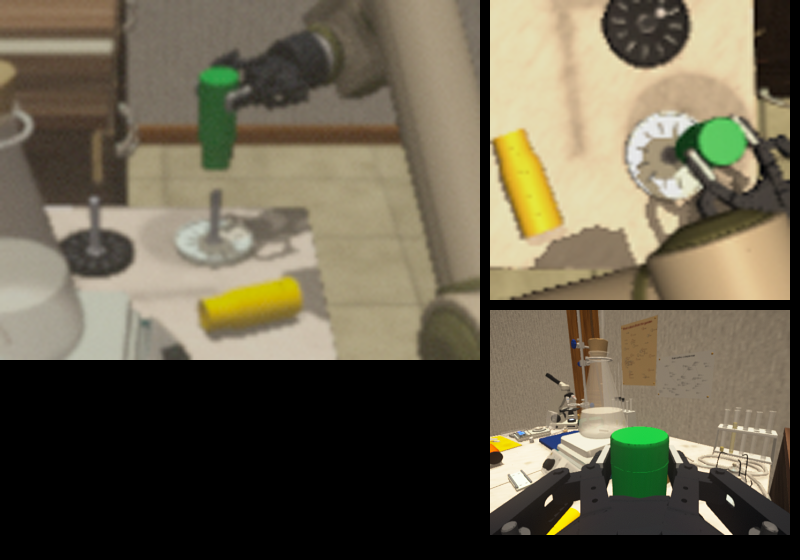

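The bottle hangs mouth-down above the white post: in the side crop its axis is at column ~218 and the post tip at 215. The white foot sits under it in the top crop. I'll check the tilt and the offset from the post within each camera.

```bash
python3 - <<'E'
from h import *
o=pickle.load(open("pics/side3.pkl","rb"))["o"]
p=np.array(o["position"]);R=np.array(o["tool_rot"])
ax=p-.0077*R[:,1];print("pred axis",ax)
for n,box in(("top",(370,415,215,260)),("side",(290,325,110,160)),("wrist",(200,360,200,345))):
    d=pickle.load(open(f"pics/{n}3.pkl","rb"))
    if n=="wrist": d=wristcam(d)
    u0,u1,v0,v1=box;P=cloud(d);h=cv2.cvtColor(d["pixels"],cv2.COLOR_RGB2HSV)
    m=(h[...,0]>=45)&(h[...,0]<=78)&(h[...,1]>120)&(d["z_map"]>0);M=np.zeros_like(m);M[v0:v1,u0:u1]=m[v0:v1,u0:u1]
    q=P[M];print(n,len(q),np.percentile(q,[2,50,98],axis=0).round(4).tolist())
    v,u=np.nonzero(M)
    if n=="side":
        for vv in range(v.min(),v.max()+1,3): print("  row",vv,u[v==vv].min(),u[v==vv].max(),"z",np.median(P[vv][M[vv]][:,2]).round(3),"y mid",np.median(P[vv][M[vv]][:,1]).round(4),"xmin",P[vv][M[vv]][:,0].min().round(4))
        # predicted mouth pixel
        for nm,X in(("mouth",ax+.092*R[:,0]),("bottom",ax-.028*R[:,0]),("tip",np.array([.484,-.319,.09]))):
            c=d["R"]@X+d["t"];k=d["intrinsics"]@c;print(nm,k[:2]/k[2])
    else:
        c=cv2.moments(M.astype(np.uint8),True)
        t=q[q[:,2]>q[:,2].max()-.012];print("  top disc z",np.median(t[:,2]),"mid",(np.percentile(t[:,:2],1,axis=0)+np.percentile(t[:,:2],99,axis=0))/2)
        if n=="top":
            for nm,X in(("bottom",ax-.028*R[:,0]),("tip",np.array([.484,-.319,.09]))):
                c=d["R"]@X+d["t"];k=d["intrinsics"]@c;print(nm,k[:2]/k[2])
            print(u.min(),u.max(),v.min(),v.max())
E
```

```text
pred axis [ 0.48584567 -0.31852961  0.22308955]
top 247 [[0.4647, -0.3445, 0.1389], [0.4863, -0.317, 0.2445], [0.5066, -0.2991, 0.2507]]
  top disc z 0.24554892713173568 mid [ 0.48570809 -0.32288659]
bottom [395.94817247 236.79762035]
tip [383.46692726 240.47248966]
382 405 229 244
side 152 [[0.4666, -0.3391, 0.1493], [0.4894, -0.2991, 0.2387], [0.5059, -0.2896, 0.2497]]
  row 117 301 304 z 0.24 y mid -0.3558 xmin 0.4772
  row 120 297 308 z 0.248 y mid -0.3121 xmin 0.4666
  row 123 297 307 z 0.244 y mid -0.2946 xmin 0.4708
  row 126 299 301 z 0.231 y mid -0.2984 xmin 0.4915
  row 129 298 302 z 0.219 y mid -0.2987 xmin 0.4879
  row 132 299 303 z 0.208 y mid -0.2982 xmin 0.4833
  row 135 300 306 z 0.198 y mid -0.2938 xmin 0.472
  row 138 298 303 z 0.184 y mid -0.2975 xmin 0.4823
  row 141 301 301 z 0.172 y mid -0.2974 xmin 0.4894Traceback (most recent call last):
  File "<stdin>", line 13, in <module>
    return umr_minimum(a, axis, None, out, keepdims, initial, where)
ValueError: zero-size array to reduction operation minimum which has no identity
```

```bash
python3 - <<'E'
from h import *
o=pickle.load(open("pics/side3.pkl","rb"))["o"]
p=np.array(o["position"]);R=np.array(o["tool_rot"]);ax=p-.0077*R[:,1]
M=np.zeros((600,800,3),np.uint8)
for n,box,S,at in(("side",(285,325,105,165),9,(0,0)),("wrist",(200,360,190,350),2.6,(0,380))):
    d=pickle.load(open(f"pics/{n}3.pkl","rb"))
    if n=="wrist": d=wristcam(d)
    u0,u1,v0,v1=box;im=cv2.resize(d["pixels"][v0:v1,u0:u1,::-1],None,fx=S,fy=S,interpolation=2)
    for l,r,col in((-.028,.025,(255,0,255)),(.092,.0205,(0,0,255)),(.052,.025,(255,0,0))):
        a=np.linspace(0,2*np.pi,60);Q=ax+l*R[:,0]+r*(np.outer(np.cos(a),R[:,1])+np.outer(np.sin(a),R[:,2]))
        c=Q@d["R"].T+d["t"];k=c@d["intrinsics"].T;uv=k[:,:2]/k[:,2:]
        cv2.polylines(im,[np.int32((uv-[u0,v0]+.5)*S)],True,col,1)
        print(n,l,uv.mean(0))
    h,w_=im.shape[:2];h=min(h,600);M[:h,at[1]:at[1]+w_]=im[:h,:800-at[1]]
cv2.imwrite("pics/ov3.png",M)
E
```

```text
side -0.028 [302.45077279 118.53245798]
side 0.092 [301.23348777 148.14271621]
side 0.052 [301.61617789 138.61315224]
wrist -0.028 [281.41194778 222.39530419]
wrist 0.092 [281.04573421 433.04004197]
wrist 0.052 [281.15585408 373.38236096]
```

View pics/ov3.png

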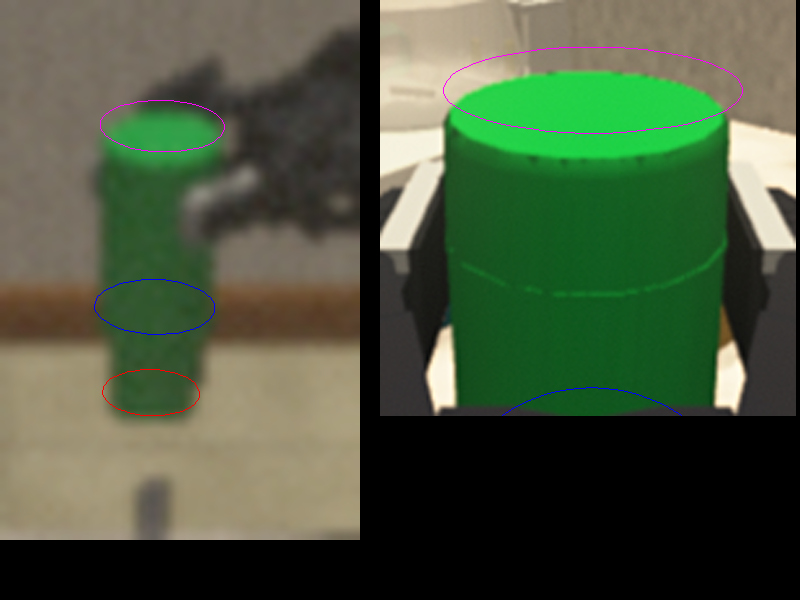

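The overlay shows the bottle about 5 mm lower in the jaws than I assumed, so the mouth is ~97 mm past the TCP. It is upright and aligned to ~2 mm. I'll re-read the settled pose, then descend slowly and watch the force.

Call:
move_arm(
  targets=[0,0,0,0,0,0,5,0,0,0,0,0,5,0,0,0,0,0,5,0,0,0,0,0,0,0,0,0,0,0],
)

```text
time_s: 9.2
position: [0.491, -0.3134, 0.2082]
tool_rot: [[0.0, 0.765, 0.644], [0.003, 0.644, -0.765], [-1.0, 0.002, -0.002]]
ft_force: [-1.3, 0.4, -1.0]
grip_width: 0.049
```

Call:
move_arm(
  targets=[14,-1,0,0,0,0,14,0,0,0,0,0,14,0,0,0,0,0,14,0,0,0,0,0,14,0,0,0,0,0],
)

```text
time_s: 9.82
position: [0.4903, -0.3139, 0.1374]
tool_rot: [[0.001, 0.765, 0.643], [0.003, 0.643, -0.765], [-1.0, 0.002, -0.002]]
ft_force: [-0.2, -0.0, 0.3]
grip_width: 0.0487
```

Call:
move_arm(
  targets=[7,0,0,0,0,0,7,0,0,0,0,0,5,0,0,0,0,0,0,0,0,0,0,0,0,0,0,0,0,0],
)

```text
time_s: 10.45
position: [0.4904, -0.3139, 0.1197]
tool_rot: [[0.001, 0.765, 0.644], [0.002, 0.644, -0.765], [-1.0, 0.002, -0.001]]
ft_force: [0.2, 0.5, 0.4]
grip_width: 0.0489
```

```bash
python3 look.py 4
```

```text
[-69.8  51.8  91.6  73.9 101.8 -55. ] [ 0.49037803 -0.31389979  0.1197472 ] [[ 0.001  0.765  0.644]
 [ 0.002  0.644 -0.765]
 [-1.     0.002 -0.001]] 10.45 0.048872566618471766 [0.23505978 0.45048323 0.35954802]
```

View pics/look4.png

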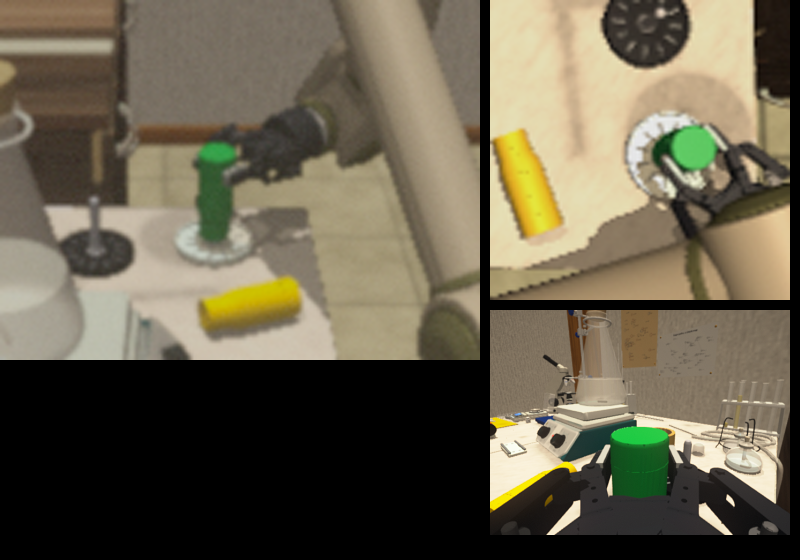

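The bottle is over the post (side crop: bottle on the white foot, post hidden inside) with no contact force. I'll feel for the foot in small steps.

Call:
move_arm(
  targets=[3,0,0,0,0,0,3,0,0,0,0,0,2,0,0,0,0,0,1,0,0,0,0,0,0,0,0,0,0,0],
)

```text
time_s: 11.22
position: [0.4904, -0.3139, 0.1105]
tool_rot: [[0.001, 0.765, 0.644], [0.003, 0.643, -0.765], [-1.0, 0.002, -0.001]]
ft_force: [-0.2, 0.6, -1.2]
grip_width: 0.0485
```

Call:
move_arm(
  targets=[1,0,0,0,0,0,1,0,0,0,0,0,0,0,0,0,0,0,0,0,0,0,0,0,0,0,0,0,0,0],
)

```text
time_s: 11.85
position: [0.4904, -0.3138, 0.1085]
tool_rot: [[0.001, 0.765, 0.644], [0.002, 0.644, -0.765], [-1.0, 0.002, -0.001]]
ft_force: [0.2, -1.1, -1.2]
grip_width: 0.049
```

Call:
move_arm(
  targets=[1,0,0,0,0,0,1,0,0,0,0,0,0,0,0,0,0,0,0,0,0,0,0,0,0,0,0,0,0,0],
)

```text
time_s: 12.48
position: [0.4904, -0.3139, 0.1065]
tool_rot: [[0.001, 0.765, 0.643], [0.002, 0.643, -0.765], [-1.0, 0.002, -0.001]]
ft_force: [0.2, 0.3, -1.4]
grip_width: 0.0494
```

Call:
move_arm(
  targets=[1,0,0,0,0,0,1,0,0,0,0,0,0,0,0,0,0,0,0,0,0,0,0,0,0,0,0,0,0,0],
)

```text
time_s: 13.1
position: [0.4903, -0.3137, 0.1056]
tool_rot: [[0.003, 0.765, 0.644], [0.003, 0.644, -0.765], [-1.0, 0.005, -0.0]]
ft_force: [-0.4, 2.0, 6.5]
grip_width: 0.049
```

Contact at TCP z 0.1055 (6.5 N), which matches the expected mouth-on-foot height. I'll ease off 1 mm and open.

Call:
move_arm(
  targets=[-1,0,0,0,0,0,0,0,0,0,0,0,0,0,0,0,0,0,0,0,0,0,0,0,0,0,0,0,0,0],
)

```text
time_s: 13.72
position: [0.4904, -0.3138, 0.1057]
tool_rot: [[0.001, 0.765, 0.644], [0.003, 0.644, -0.765], [-1.0, 0.003, -0.001]]
ft_force: [-0.6, 0.9, 5.2]
grip_width: 0.0489
```

Call:
move_arm(
  targets=[0,0,0,0,0,0,0,0,0,0,0,0,0,0,0,0,0,0,0,0,0,0,0,0,0,0,0,0,0,0],
  hand=0.7,
)

```text
time_s: 14.35
position: [0.4904, -0.3139, 0.1055]
tool_rot: [[0.001, 0.765, 0.643], [0.002, 0.643, -0.765], [-1.0, 0.002, -0.001]]
ft_force: [-0.4, -0.2, 0.2]
grip_width: 0.0724
```

```bash
python3 look.py 5
```

```text
[-69.8  53.3  91.5  73.6 101.4 -56.4] [ 0.4903662  -0.31385084  0.10550017] [[ 0.001  0.765  0.643]
 [ 0.002  0.643 -0.765]
 [-1.     0.002 -0.001]] 14.35 0.07244802856588448 [-0.43795913 -0.18734478  0.17474959]
```

View pics/look5.png

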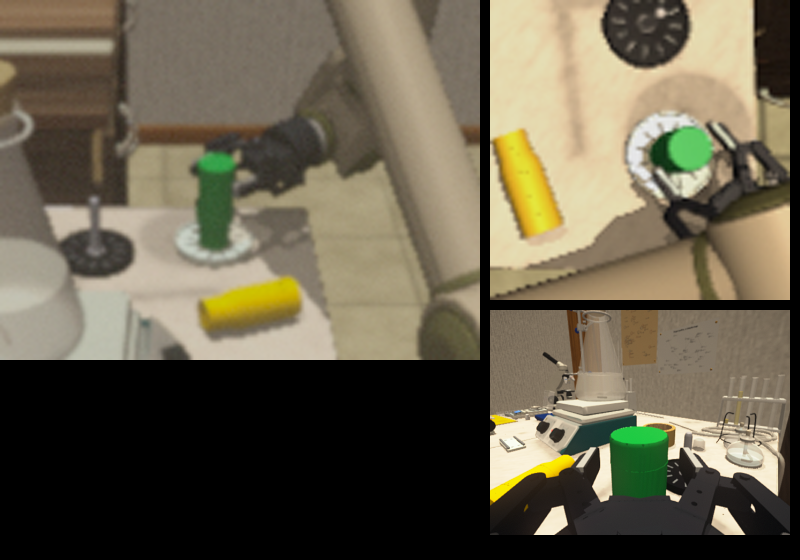

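The bottle stands free on the foot between open fingers (side crop 215,200). I'll back straight out.

Call:
move_arm(
  targets=[0,-12,0,0,0,0,0,-20,0,0,0,0,0,-25,0,0,0,0,0,-30,0,0,0,0,0,-20,0,0,0,0],
)

```text
time_s: 15.12
position: [0.4067, -0.3845, 0.1052]
tool_rot: [[0.001, 0.767, 0.642], [0.002, 0.642, -0.767], [-1.0, 0.002, -0.001]]
ft_force: [0.9, 0.2, -0.7]
grip_width: 0.0726
```

Call:
move_arm(
  targets=[-20,-10,0,0,0,0,-30,0,0,0,0,0,-20,0,0,0,0,0,0,0,0,0,0,0,0,0,0,0,0,0],
)

```text
time_s: 15.75
position: [0.4009, -0.3889, 0.1749]
tool_rot: [[0.0, 0.765, 0.644], [0.003, 0.644, -0.765], [-1.0, 0.002, -0.002]]
ft_force: [-0.4, -0.1, 0.4]
grip_width: 0.0728
```

```bash
python3 look.py 6; python3 - <<'E'
from h import *
d=pickle.load(open("pics/side6.pkl","rb"));cv2.imwrite("pics/side6.png",d["pixels"][:,:,::-1])
d=wristcam(pickle.load(open("pics/wrist6.pkl","rb")));P=cloud(d);h=cv2.cvtColor(d["pixels"],cv2.COLOR_RGB2HSV)
m=(h[...,0]>=45)&(h[...,0]<=78)&(h[...,1]>120)&(d["z_map"]>0);m[:,:150]=0;m[:,410:]=0
q=P[m];print(len(q),np.percentile(q,[1,50,99],axis=0).round(4).tolist())
v,u=np.nonzero(m)
for vv in range(v.min(),v.max(),12):k=u[v==vv];print(vv,k.min(),k.max(),P[vv][m[vv]].mean(0).round(4))
E
```

```text
[-80.6  47.6  86.6  67.6 111.6 -48.3] [ 0.40086644 -0.38894171  0.17485892] [[ 0.     0.765  0.644]
 [ 0.003  0.644 -0.765]
 [-1.     0.002 -0.002]] 15.75 0.07281562275243457 [-0.37833849 -0.09449363  0.39000644]
4750 [[0.4587, -0.3419, 0.0574], [0.4681, -0.3304, 0.1039], [0.5035, -0.2974, 0.1292]]
254 283 288 [ 0.7208 -0.1347  0.0145]
266 252 305 [ 0.4812 -0.3194  0.1287]
278 253 305 [ 0.4689 -0.3303  0.1255]
290 253 304 [ 0.4682 -0.3303  0.1148]
302 253 305 [ 0.4687 -0.3304  0.1034]
314 254 305 [ 0.4689 -0.3308  0.092 ]
326 254 304 [ 0.4685 -0.3305  0.0802]
338 254 303 [ 0.468  -0.3302  0.0683]
```

View pics/look6.png

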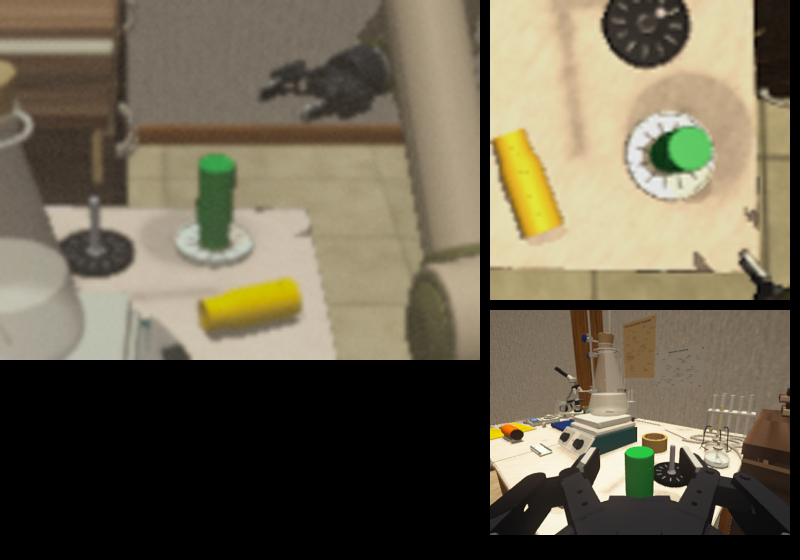

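View pics/side6.png

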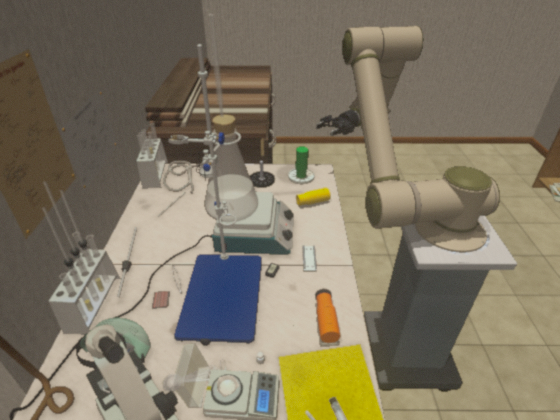

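The green bottle stands upright on the white foot (side 302,163), bottom at z≈0.130, which is exactly 120 mm above the foot. It is vertical, the gripper is well clear, and the orange bottle is still in its cradle (327,316).

```bash
python3 -c "
from rig import env
print(env.close_job())"
```

```text
the job is handed in; nothing more can be done
None
```

The green bottle is standing mouth-down over the steel post on the white foot, released and free of the gripper. I handed the job in at about 16 s of the 50 s allowed.

- **What I did:** I gripped the bottle near its bottom end and lifted it. I turned it upside down while passing in front of the flask, then lowered it over the post until it touched the foot (about 6.5 N). Then I opened the fingers and backed straight out.
- **Last checks:**
  - The bottle's bottom is at z ≈ 0.129–0.130, as expected for the 120 mm bottle on a foot 10 mm high.
  - Its sides look vertical from the wrist camera, and it sits centred on the foot in the top view.
  - The orange bottle is still in its cradle, and the yellow one is where it was.
  - The wrist force is about zero.
- **What disagreed:**
  - The side camera put the post 10–15 mm off in y compared with the wrist camera, and the top camera about 4–8 mm off. I used the wrist camera value, and the fit confirmed it.
  - The bottle sat about 4 mm farther along the jaws than I first measured. I found this before lowering it, and contact came at a height that matched.

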